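Uncover the machine plate's code label and scan it

TASK

The machine's base plate has a code label that is hidden under the aluminium roller lying on it. Without lifting the roller, roll it along the plate until it lies still against the stop bar; then take the scanner from its cradle, point its window at the middle of the label, as squarely as you can from about 10 cm away, and hold it steady for a second. Lay the scanner back in its cradle and leave the roller against the bar and everything else on the bench where it is.

Things in the scene. Friction and masses are not known exactly. Their poses are not given: they have to be found in the camera images.
- plate: The machine's dark steel base plate, fixed flat on the bench: 220 mm (x) by 300 mm (y), 8 mm thick. Origin at the centre of its underside, on the bench; z up. An aluminium stop bar (200 mm long along x, 14 mm thick, top 42 mm above the bench) stands on it near its -y edge; the top is otherwise flat.
- label (a point): Centre of the square white code label, 60 x 60 mm, flat on the plate's top at plate x = 0, y = +50 mm, 8.5 mm above the bench. Axes as the plate's (z up, out of the label). At the start the roller lies on top of it.
- stop (a point): Middle of the stop bar's inner face, which looks to the plate's +y: at plate x = 0, y = -130 mm, 33 mm above the bench (the height of the roller's axis). Axes as the plate's. The roller lies home when its axis is 25 mm from this face, at plate y = -105 mm.
- roller_center (a point): Centre of the aluminium roller, a lying cylinder, 50 mm diameter, 150 mm long, with 14 mm stub shafts standing out 15 mm at both ends; 0.3 to 0.65 kg. x is its axis (y, z turn as it rolls), roughly along the plate's x; centre 33 mm above the bench. A light push (a few N) from the side at half its height rolls it; let go, it soon comes to rest.
- scanner_grip (a point): Centre of the scanner's handle, the place to grip. Scanner: black handle, white head, 0.19 to 0.26 kg, handle level in the cradle. x along the handle to the head, y across, z up. Handle 30 mm wide (y), 28 mm high (z), x = -75 to +85 mm, free of the cradle from -37 to +37. Head 48 mm wide, x = 70 to 134, z = -40 to +32 mm. It balances about 22 mm ahead of this point.
- scanner_window (a point): Centre of the scanner's window under the head: x = 117.5, y = 0, z = -31 mm in the axes of scanner_grip. Its own z axis is the line of sight, outward: (0.5, 0, -0.866) in the axes of scanner_grip, 60 degrees below the handle. Pitch the handle 30 degrees head-down to look straight down.
- cradle: Grey plastic cradle fixed on the bench, foot 150 x 90 x 8 mm, two upright supports 15 mm thick centred at x = -45 and +45 mm. The handle rests on them 66 mm above the bench between flared cheeks (about 40 mm apart below, 53 mm at the top, 93 mm above the bench). Origin: centre of its underside; x the way the scanner's head points, z up.
- cradle_seat (a point): Where scanner_grip lies when the scanner is in its cradle: on the cradle's middle, 80 mm above the bench. Axes as the cradle's.
- motor: Bystander, not to be disturbed: gearmotor lying down, 155 mm long with shaft, 56 mm high. Origin at its underside.
- bearing_block: Bystander, not to be disturbed: aluminium bearing block, 70 x 40 mm, 50 mm high. Origin at its underside.
- guide_rail: Bystander, not to be disturbed: steel linear guide rail with a carriage, 200 mm long, 30 mm high. Origin at its underside.
- bottle: Bystander, not to be disturbed: clear water bottle with a cap, 190 mm high, 64 mm across. Origin at its underside.
- cup: Bystander, not to be disturbed: white plastic cup, 90 mm high, 80 mm across. Origin at its underside.
- screwdriver: Bystander, not to be disturbed: screwdriver lying down, black handle. Origin at its underside.
- screw_bin: Bystander, not to be disturbed: open grey plastic bin, 120 x 90 mm, 50 mm high. Origin at its underside.
Things that resemble listed ones, but are neither listed nor needed, are in the scene too. Leave any turquoise look-alike of the part that bears scanner_grip alone. What is shaped like the part that bears roller_center but purple or red is not meant.

How it is judged (in metres and radians):
On the way, in this order (a step that is already met when the one before it is completed fails the run):
1. the roller lies still against the stop bar, off the label (y of roller_center in the frame of plate between -0.12 and -0.095 m and x of roller_center in the frame of plate between -0.05 and 0.05 m and angle between the x axis of roller_center and the x axis of plate, either way round below 0.12 rad and linear speed of roller below 0.02 m/s), for 0.3 s.
2. the held scanner looks at the middle of the label (line of sight within 18 mm of its centre), within 20 degrees of square on, from 60 to 140 mm, and is held steady for a second (x of label in the frame of scanner_window between -0.018 and 0.018 m and y of label in the frame of scanner_window between -0.018 and 0.018 m and z of label in the frame of scanner_window between 0.06 and 0.14 m and angle between the z axis of scanner_window and the z axis of label, either way round below 0.35 rad and linear speed of scanner below 0.02 m/s and angular speed of scanner below 0.15 rad/s), for 1 s.
At the end, for the whole second after the job is handed in: The roller is at rest against the stop bar (axis within 10 mm of its home position, parallel to the bar within 7 degrees, within 50 mm of the bar's middle); the scanner is at rest in its cradle, handle centre within 20 mm of the seat, level within 7 degrees and along the cradle within 11 degrees (all of step 1 and distance between scanner_grip and cradle_seat below 0.02 m and angle between the z axis of scanner_grip and the z axis of cradle, either way round below 0.12 rad and angle between the x axis of scanner_grip and the x axis of cradle, either way round below 0.2 rad and linear speed of scanner below 0.02 m/s); the robot touches nothing.
It fails at once if the roller is lifted, or falls off the plate (centre more than 15 mm above or 8 mm below its rolling height) (height (world z) of roller_center above 0.048 m or height (world z) of roller_center below 0.025 m).
It fails at once if the scanner is dropped on the bench or the plate (handle centre lower than 55 mm) (height (world z) of scanner_grip below 0.055 m).
It fails at once if a bystander is moved by more than 30 mm (distance of any of motor, bearing_block, guide_rail, bottle, cup, screwdriver, screw_bin from where it was at the start of the episode above 0.03 m).
It also fails if it takes over 72 s, if anything falls off the work surface, if the arm or the gripper's body presses on something with over 40 N, if the wrist force passes 120 N, or if a joint passes its speed limit or range.

ROBOT

A 6-joint arm with a two-finger parallel gripper is mounted at the origin on the work surface. World frame = base frame: x ahead of the robot, y to its left, z up, the work surface at z = 0. Lengths are in mm, angles in degrees, forces in N, time in s.
With the tool pointing down it reaches from about 250 to 775 mm from the base axis. Payload 4 kg.
Tool frame: the origin (TCP) lies midway between the tips of the shut fingers; the grasp point (between the pads) lies 19 mm behind it; x points along the fingers, y is the direction in which the jaws open and shut, and the axes are right-handed (so a half turn about x gives the same grasp; the last joint's range is limited). The gripper opens to 94 mm and grips with 3 to 60 N. Pads are 16 mm wide; open, the fingers measure 119 mm over their backs; the gripper's body (75 mm by 177 mm) begins 78 mm behind the grasp point.
Start: joints at [59.124, 4.996, 78.535, -0, 96.463, -5.907], TCP at [232.187, 498.608, 205.506] pointing down, gripper open.
Joint ranges: [-177.83, 177.83], [-43.37, 116.18], [15.69, 146.23], [-61.86, 241.86], [9.47, 152.12], [-147.06, 147.06]. Speed limits (degrees/s): [159.86, 159.86, 180, 180, 180, 180].

INTERFACE

Orientations are given as [roll, pitch, yaw] about the fixed x, y, z axes, in that order (R = Rz(yaw) Ry(pitch) Rx(roll)).
In Python, from plant import env gives the robot as it stands.
- The arm moves only by the tool drive_tool, never from a script. Its argument "rows" is a list that holds one entry, the list of rows, each a list of 7 numbers: the shift along the tool's x, y, z in units of 0.4 m (1.0 is 0.4 m), then the turn, a rotation vector about the tool's x, y, z in units of pi rad (1.0 is pi rad), then the opening in per cent of the stroke, from 0 (shut) to 100 (fully open). A call has 1 to 10 rows; each row is the pose to reach, as a shift and turn from the pose measured when the call began, along the tool's axes at that moment, turning the shorter way round; what a row does not reach only later rows make up. A row lasts 1/8 s, in which the tool goes at most 62.5 mm and 10.7 degrees, less where a joint would pass 70% of its speed; a pose out of reach is approached as far as the arm can. A call with a number of a shift or a turn outside -1 to 1 is refused whole. A call with a gripper value outside its range is refused whole. The fingers move at their own pace and stop on an object; "grip_force" is the grip in N (left out, the last holds). Time passes only in rows, so rows that repeat a pose let the fingers close. It gives the time, the measured TCP pose, the force and the opening at its end, in the units of the state.
- env.get_obs(): the state, without advancing time (a new reading comes with each control period).
- env.read_camera(name): name is "scene" or "top" or "wrist"; returns the picture (420x560x3 uint8, blue, green, red); there is no depth.
- env.calibration(name): a dict with "K" (3x3 intrinsics, pixels), "R" (3x3) and "t" (3): a world point X has camera coordinates R X + t; the wrist camera has in their place "T_tool_cam" (4x4, takes a point from camera to tool coordinates, whose origin is the TCP and whose axes are the tool frame's). Camera axes: x right, y down, z forward; pixel columns grow to the right and rows downward; lengths in mm; the calibration is good to about 2 mm. A picture is of the moment at which its call begins: read the wrist's pose just before it. calibration takes no time and is no camera call.
- env.hand_in(): hands the job in, once; it reports no verdict.
Trained networks look in the newest picture that a camera, given by its name, has taken for a name from the list of things; names that differ only in an ending like _2 or _b are one class to them, and where a whole thing is asked for, a point or a joint stands for the part that bears it (a point fixed in the world has none). Each returns a list of dicts, best first, with "confidence" (0 to 1); they miss things now and then, are a little off and sometimes report something else, mostly with a low value. They report only what shows in the picture. A call takes as long as a camera call. They do not tell look-alikes from the thing itself.
- env.find_in(camera, target): "bbox" ([left, top, right, bottom] in pixels, round what is visible of it).
- env.silhouettes(camera, target): "mask" (420x560 bool, what is visible of it) and "bbox" ([left, top, right, bottom] in pixels, round what is visible of it).
- env.spot_point(camera, target): "at" ([column, row] in pixels: a listed point, or the origin of a listed thing).
The state is a dict: "time": time; "qpos": joint angles; "dq": joint speeds; "joint_efforts": joint torques, N m; "tcp_pos": TCP position; "eef_rot": TCP orientation; "wrist_force": force on the tool from outside, world axes, zero at the start; "moment": the same for the moment, N m; "opening": finger opening in mm.
Only numpy, scipy, OpenCV 4.12 (cv2) and the standard library are available. Lean on these libraries where they do the work, as an engineer would, in place of code of your own. Each camera call takes 0.05 s, during which the arm holds its last target. There are 200 camera calls.

## Working session

There is one attempt and no reset: what is moved stays moved. The work goes in short steps, Python scripts to look and compute and a tool call to move; the robot and the scene stay as the last step left them, time stands still between calls to the robot, and variables do not carry over. Pictures are saved under pics/ and viewed, about 8 in all and at most 12, crops included, and the job is handed in when it is done.

Besides the shell and the picture viewer there is one more tool, called after "Request:" by a JSON object that holds its "fn" and its "kwargs", one argument or row to a line. drive_tool: Moves the arm, as the interface text tells. Shifts and turns lie within -1 to 1; 1 stands for 0.4 m of shift or pi rad of turn. Its arguments: {"type":"object","properties":{"rows":{"type":"array","items":{"type":"array","items":{"type":"array","items":{"type":"number"}}}},"grip_force":{"type":"number"}},"required":["rows"]}

```bash
mkdir -p pics; ls; python3 - <<'E'
from plant import env
import cv2,numpy as np
o=env.get_obs();print(o)
for c in ("scene","top"):
    im=env.read_camera(c); cv2.imwrite(f"pics/{c}0.png",im)
    k=env.calibration(c);print(c,k)
    for n in ("plate","label","stop","roller_center","scanner_grip","scanner_window","cradle","cradle_seat"):
        print(n,[(np.round(d["at"],1).tolist(),round(d["confidence"],2)) for d in env.spot_point(c,n)])
print(env.calibration("wrist"))
E
```

```text
pics
{'time': 0.0, 'qpos': array([ 5.91227358e+01,  5.03806147e+00,  7.86219999e+01, -4.21793626e-04,
        9.64610854e+01, -5.90828109e+00]), 'dq': array([-0.06349668, -0.01782687, -0.01357227, -0.00010661, -0.03226483,
       -0.00655016]), 'joint_efforts': array([-3.03057150e-04, -3.40182817e+01, -3.02432191e+01,  7.18296831e-02,
        3.31028039e-02, -1.82662502e-04]), 'tcp_pos': array([231.91508509, 498.13428856, 204.33844993]), 'eef_rot': array([ -95.71001642,   89.87885254, -120.67904654]), 'wrist_force': array([-0.74065472,  0.17151452, -0.64246181]), 'moment': array([-0.01700404,  0.00600307, -0.02661033]), 'opening': 94.07603645999954}
scene {'K': array([[392.73043281,   0.        , 278.79232403],
       [  0.        , 392.73043281, 205.93334673],
       [  0.        ,   0.        ,   1.        ]]), 'R': array([[ 0.782948  ,  0.6219949 ,  0.01071332],
       [ 0.50795458, -0.62926593, -0.5882232 ],
       [-0.3591303 ,  0.46599006, -0.80862766]]), 't': array([-448.74516516, -158.13848481, 1478.0199271 ])}
plate [([114.0, 342.2], 0.56)]
label [([248.6, 245.9], 0.59), ([1
[... 1136 characters left out ...]
1.6, 227.5], 0.64), ([95.7, 187.3], 0.62), ([261.3, 239.0], 0.22)]
cradle [([230.0, 198.8], 0.82), ([306.0, 204.9], 0.73)]
cradle_seat [([228.7, 197.6], 0.81), ([429.4, 235.8], 0.18)]
{'K': array([[359.61328658,   0.        , 280.65596544],
       [  0.        , 359.61328658, 211.8304553 ],
       [  0.        ,   0.        ,   1.        ]]), 'T_tool_cam': array([[-1.23663547e-03, -2.63657695e-01,  9.64615514e-01,
        -1.78589075e+02],
       [ 9.99999032e-01,  2.89619055e-04,  1.36115845e-03,
        -5.31196887e-01],
       [-6.38250935e-04,  9.64616264e-01,  2.63657082e-01,
        -7.78489379e+01],
       [ 0.00000000e+00,  0.00000000e+00,  0.00000000e+00,
         1.00000000e+00]])}
```

View pics/top0.png

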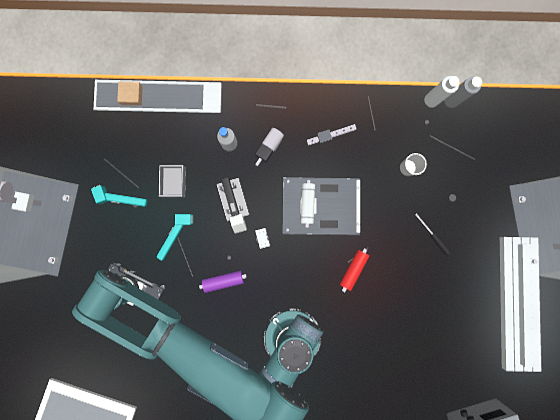

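View pics/scene0.png

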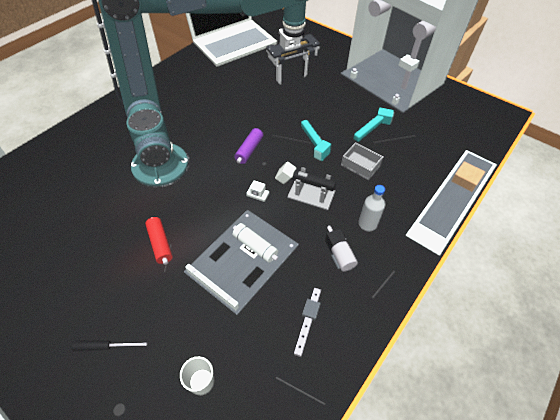

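Top view: the image's up is world +x and left is +y. The silver roller on the plate is at (307,204) and the stop bar at (358,206). The black-handled scanner with the white head is at (232,198)→(238,224), with its head towards the robot. Possible confusions:
- **Scanner:** turquoise look-alikes at (120,198) and (175,236); the bearing block is at (262,238).
- **Roller:** purple one at (222,282), red one at (355,270).

I choose the silver roller at (307,204) and the black scanner at (232,198).

```bash
cat > h.py <<'E'
from plant import env
import cv2,numpy as np
from scipy.spatial.transform import Rotation as Rn
def cam(c,obs=None):
    k=env.calibration(c);K=k["K"]
    if c=="wrist":
        o=obs or env.get_obs();T=np.eye(4);T[:3,:3]=Rn.from_euler("xyz",o["eef_rot"],degrees=True).as_matrix();T[:3,3]=o["tcp_pos"]
        M=np.linalg.inv(T@k["T_tool_cam"]);return K,M[:3,:3],M[:3,3]
    return K,k["R"],k["t"]
def px2w(C,uv,z):
    K,R,t=C;d=R.T@np.linalg.inv(K)@np.array([uv[0],uv[1],1.]);c=-R.T@t
    return c+d*(z-c[2])/d[2]
def w2px(C,X):
    K,R,t=C;p=K@(R@np.array(X,float)+t);return p[:2]/p[2]
def tool_rows(target_pos,target_R,o=None):
    "shift (units 0.4 m) and rotvec (pi) in the present tool frame"
    o=o or env.get_obs();R=Rn.from_euler("xyz",o["eef_rot"],degrees=True)
    s=R.inv().apply(np.array(target_pos)-o["tcp_pos"])/400
    r=(R.inv()*Rn.from_matrix(target_R)).as_rotvec()/np.pi
    return np.round(s,4),np.round(r,4)
def down(yaw):  # tool x down, tool y (jaw dir) at yaw in world xy
    a=np.radians(yaw);x=np.array([0,0,-1.]);y=np.array([np.cos(a),np.sin(a),0]);return np.column_stack([x,y,np.cross(x,y)])
E
python3 - <<'E'
from h import *
env.read_camera("top");C=cam("top");S=cam("scene")
for n,uv,z in (("roller",(307,204),33),("roller_n",(302.3,203.1),33),("label",(306,206),8.5),("plate",(318.8,207.7),0),("stop",(354.8,205.8),33),("grip",(234.2,196.6),80),("seat",(228.7,197.6),80),("cradle",(230,198.8),0),("window",(241.6,227.5),50)):print(n,px2w(C,uv,z).round(0))
print("S grip",px2w(S,(311,182.1),80).round(),"win",px2w(S,(281.8,178.2),49).round(),"seat",px2w(S,(313.4,180.1),80).round(),"plate lbl",px2w(S,(248.6,245.9),8.5).round(),"rol",px2w(S,(254.8,243.8),33).round())
m=env.silhouettes("top","plate")
for d in m[:2]:
    c=cv2.findContours(d["mask"].astype(np.uint8),0,1)[0];c=max(c,key=cv2.contourArea);b=cv2.boxPoints(cv2.minAreaRect(c))
    print(d["confidence"],[px2w(C,p,8).round(0)[:2] for p in b])
for d in env.silhouettes("top","roller_center")[:4]:
    c=max(cv2.findContours(d["mask"].astype(np.uint8),0,1)[0],key=cv2.contourArea);print(d["confidence"],d["bbox"],[px2w(C,p,33).round(0)[:2] for p in cv2.boxPoints(cv2.minAreaRect(c))])
for n,h in (("motor",30),("bearing_block",50),("screw_bin",50),("bottle",100),("cradle",8)):
    for d in env.find_in("top",n)[:2]: 
        b=d["bbox"];print(n,round(d["confidence"],2),np.round(b),px2w(C,b[:2],h)[:2].round(),px2w(C,b[2:],h)[:2].round())
o=env.get_obs();print(Rn.from_euler("xyz",o["eef_rot"],degrees=True).as_matrix().round(3))
cv2.imwrite("pics/w0.png",env.read_camera("wrist"))
W=cam("wrist",o);print([w2px(W,p).round() for p in ((480,-80,33),(490,190,80),(420,170,60))])
E
```

```text
roller [511. -47.  33.]
roller_n [514. -29.  33.]
label [505. -46.   8.]
plate [500. -96.   0.]
stop [ 508. -231.   33.]
grip [529. 227.  80.]
seat [525. 247.  80.]
cradle [527. 251.   0.]
window [416. 199.  50.]
S grip [529. 229.  80.] win [426. 201.  49.] seat [530. 242.  80.] plate lbl [498. -62.   8.] rol [519. -54.  33.]
0.93 [array([398.,  46.]), array([618.,  47.]), array([ 620., -254.]), array([ 400., -253.])]
0.9 [203.4, 271.4, 247.1, 288.5] [array([212., 354.]), array([260., 197.]), array([215., 183.]), array([167., 339.])]
0.87 [297.0, 183.4, 316.5, 228.2] [array([428., -20.]), array([605., -27.]), array([603., -81.]), array([426., -73.])]
0.68 [339.2, 249.7, 370.5, 291.8] [array([ 202., -164.]), array([ 357., -247.]), array([ 331., -296.]), array([ 176., -213.])]
motor 0.63 [256. 127. 283. 166.] [805. 157.] [656.  48.]
bearing_block 0.53 [255. 230. 269. 244.] [407. 148.] [356.  96.]
screw_bin 0.69 [159. 165. 183. 195.] [645. 517.] [533. 423.]
bottle 0.92 [218. 127. 238. 154.] [785. 292.] [686. 215.]
bottle 0.26 [224. 178. 246. 233.] [594. 265.] [396. 178.]
cradle 0.78 [214. 180. 251. 220.] [599. 314.] [448. 168.]
[[ 0.     0.422  0.907]
 [ 0.     0.907 -0.422]
 [-1.     0.     0.   ]]
[array([-33., 536.]), array([130., 516.]), array([ 91., 461.])]
```

Request:
{"fn": "drive_tool", "kwargs": {
  "rows": [
    [[0.06, -0.74, 1.0, 0.361, 0, 0, 100], [0.06, -0.74, 1.0, 0.361, 0, 0, 100], [0.06, -0.74, 1.0, 0.361, 0, 0, 100], [0.06, -0.74, 1.0, 0.361, 0, 0, 100], [0.06, -0.74, 1.0, 0.361, 0, 0, 100], [0.06, -0.74, 1.0, 0.361, 0, 0, 100], [0.06, -0.74, 1.0, 0.361, 0, 0, 100], [0.06, -0.74, 1.0, 0.361, 0, 0, 100], [0.06, -0.74, 1.0, 0.361, 0, 0, 100], [0.06, -0.74, 1.0, 0.361, 0, 0, 100]]
  ]
}}

```text
time: 2.6
tcp_pos: [469.7, 61.6, 181.4]
eef_rot: [-149.3, 90.0, 120.7]
wrist_force: [-0.0, 1.2, -0.5]
opening: 93.8
```

```bash
python3 - <<'E'
from h import *
o=env.get_obs();im=env.read_camera("wrist");cv2.imwrite("pics/w1.png",im);W=cam("wrist",o)
print(o["time"],o["tcp_pos"].round(1),o["eef_rot"].round(1))
for n,z in (("label",8.5),("stop",33),("plate",0),("roller_center",33)):
    for d in env.spot_point("wrist",n)[:2]:print(n,round(d["confidence"],2),np.round(d["at"]),px2w(W,d["at"],z).round(0))
for d in env.silhouettes("wrist","roller_center")[:2]:
    c=max(cv2.findContours(d["mask"].astype(np.uint8),0,1)[0],key=cv2.contourArea);print(d["confidence"],[px2w(W,p,33).round(0)[:2] for p in cv2.boxPoints(cv2.minAreaRect(c))])
E
```

```text
2.6 [469.7  61.6 181.4] [-149.3   90.   120.7]
plate 0.62 [311. 333.] [ 504. -103.    0.]
plate 0.47 [186. 131.] [376. 123.   0.]
roller_center 0.95 [324. 306.] [512. -50.  33.]
0.92 [array([420., -77.]), array([423., -18.]), array([583., -20.]), array([587., -79.])]
0.62 [array([240., 228.]), array([268., 228.]), array([259., 179.]), array([230., 179.])]
```

View pics/w1.png

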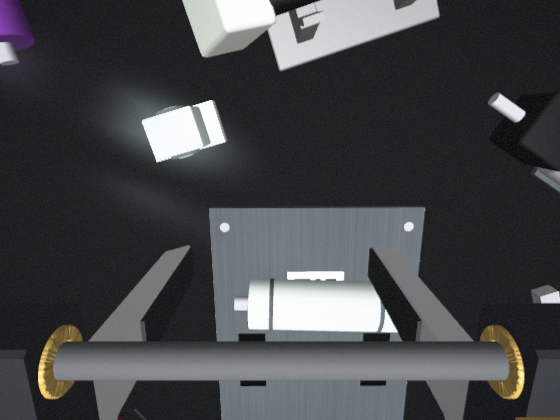

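The wrist view shows the roller at (318,306), with the label peeking out behind it at (316,275) and the plate edge at row 208. The roller centre is about (510,-50).

Request:
{"fn": "drive_tool", "kwargs": {
  "rows": [
    [[0.1, 0.1, 0.13, 0, 0, 0, 100], [0.15, 0.1, 0.13, 0, 0, 0, 100], [0.28, 0.1, 0.13, 0, 0, 0, 100], [0.36, 0.1, 0.13, 0, 0, 0, 100], [0.388, 0.1, 0.13, 0, 0, 0, 100], [0.388, 0.1, 0.13, 0, 0, 0, 100], [0.388, 0.1, 0.13, 0, 0, 0, 100]]
  ]
}}

```text
time: 3.78
tcp_pos: [511.3, 10.8, 28.6]
eef_rot: [87.4, 89.8, -2.4]
wrist_force: [0.2, 0.1, 0.3]
opening: 94.0
```

Request:
{"fn": "drive_tool", "kwargs": {
  "rows": [
    [[0.003, 0, 0.03, 0, 0, 0, 100], [0.003, 0, 0.055, 0, 0, 0, 100], [0.003, 0, 0.07, 0, 0, 0, 100], [0.003, 0, 0.085, 0, 0, 0, 100], [0.003, 0, 0.1, 0, 0, 0, 100], [0.003, 0, 0.118, 0, 0, 0, 100], [0.003, 0, 0.136, 0, 0, 0, 100], [0.003, 0, 0.154, 0, 0, 0, 100], [0.003, 0, 0.172, 0, 0, 0, 100], [0.003, 0, 0.19, 0, 0, 0, 100]]
  ]
}}

```text
time: 5.03
tcp_pos: [511.6, -65.7, 27.4]
eef_rot: [87.3, 89.8, -2.5]
wrist_force: [0.1, 0.3, 0.3]
opening: 94.0
```

Request:
{"fn": "drive_tool", "kwargs": {
  "rows": [
    [[0.0, 0, 0.018, 0, 0, 0, 100], [0.0, 0, 0.036, 0, 0, 0, 100], [0.0, 0, 0.054, 0, 0, 0, 100], [0.0, 0, 0.072, 0, 0, 0, 100], [0.0, 0, 0.09, 0, 0, 0, 100], [0.0, 0, 0.108, 0, 0, 0, 100], [0.0, 0, 0.126, 0, 0, 0, 100], [0.0, 0, 0.144, 0, 0, 0, 100], [0.0, 0, 0.162, 0, 0, 0, 100], [0.0, 0, 0.18, 0, 0, 0, 100]]
  ]
}}

```text
time: 6.28
tcp_pos: [511.8, -138.1, 27.3]
eef_rot: [87.5, 89.8, -2.3]
wrist_force: [-0.3, 0.2, 0.9]
opening: 94.0
```

```bash
cat > rl.py <<'E'
from h import *
o=env.get_obs();print(o["time"],o["tcp_pos"].round(1),o["eef_rot"].round(1),o["wrist_force"].round(1))
for c in ("wrist","top"):
    im=env.read_camera(c);cv2.imwrite(f"pics/r_{c}_{o['time']:.1f}.png",im);W=cam(c,o)
    for d in env.spot_point(c,"roller_center")[:3]:print(c,round(d["confidence"],2),np.round(d["at"]),px2w(W,d["at"],33).round(0))
    for d in env.silhouettes(c,"roller_center")[:3]:
        q=max(cv2.findContours(d["mask"].astype(np.uint8),0,1)[0],key=cv2.contourArea);print(d["confidence"],[px2w(W,p,33).round(0)[:2].tolist() for p in cv2.boxPoints(cv2.minAreaRect(q))])
E
python3 rl.py
```

```text
6.275 [ 511.8 -138.1   27.3] [87.5 89.8 -2.3] [-0.3  0.2  0.9]
0.86 [[445.0, -182.0], [449.0, -145.0], [573.0, -144.0], [576.0, -182.0]]
top 0.64 [354. 271.] [ 260. -232.   33.]
top 0.61 [225. 282.] [208. 258.  33.]
top 0.37 [340. 206.] [ 508. -173.   33.]
0.62 [[217.0, 359.0], [265.0, 189.0], [213.0, 174.0], [165.0, 343.0]]
0.62 [[402.0, 46.0], [615.0, 46.0], [615.0, -120.0], [402.0, -118.0]]
0.58 [[203.0, -168.0], [351.0, -248.0], [328.0, -292.0], [180.0, -212.0]]
```

Request:
{"fn": "drive_tool", "kwargs": {
  "rows": [
    [[0.0, 0, 0.015, 0, 0, 0, 100], [0.0, 0, 0.03, 0, 0, 0, 100], [0.0, 0, 0.045, 0, 0, 0, 100], [0.0, 0, 0.06, 0, 0, 0, 100], [0.0, 0, 0.072, 0, 0, 0, 100], [0.0, 0, 0.08, 0, 0, 0, 100], [0.0, 0, 0.085, 0, 0, 0, 100], [0.0, 0, 0.085, 0, 0, 0, 100]]
  ]
}}

```text
time: 7.58
tcp_pos: [511.9, -171.6, 27.3]
eef_rot: [89.2, 89.8, -0.6]
wrist_force: [-0.3, 0.5, 0.5]
opening: 93.9
```

```bash
python3 rl.py
```

```text
7.575 [ 511.9 -171.6   27.3] [89.2 89.8 -0.6] [-0.3  0.5  0.5]
wrist 0.56 [277. 326.] [ 509. -207.   33.]
0.87 [[445.0, -216.0], [448.0, -179.0], [574.0, -179.0], [577.0, -216.0]]
top 0.96 [224. 282.] [211. 262.  33.]
top 0.81 [355. 271.] [ 262. -233.   33.]
0.97 [[214.0, 358.0], [262.0, 194.0], [213.0, 180.0], [165.0, 343.0]]
0.64 [[200.0, -170.0], [356.0, -246.0], [333.0, -295.0], [177.0, -218.0]]
```

Request:
{"fn": "drive_tool", "kwargs": {
  "rows": [
    [[0.0, 0, 0.006, 0, 0, 0, 100], [0.0, 0, 0.01, 0, 0, 0, 100], [0.0, 0, 0.014, 0, 0, 0, 100], [0.0, 0, 0.014, 0, 0, 0, 100]]
  ]
}}

```text
time: 8.38
tcp_pos: [511.8, -174.2, 27.4]
eef_rot: [147.7, 89.6, 57.9]
wrist_force: [-0.4, 8.0, 3.4]
opening: 94.0
```

Contact with the bar shows as 8 N. I'll back off gently and raise the arm to look.

Request:
{"fn": "drive_tool", "kwargs": {
  "rows": [
    [[0.0, 0, -0.006, 0, 0, 0, 100], [0.0, 0, -0.012, 0, 0, 0, 100], [0.0, 0, -0.03, 0, 0, 0, 100], [0.0, 0, -0.08, 0, 0, 0, 100], [-0.1, 0, -0.1, 0, 0, 0, 100], [-0.25, 0, -0.2, 0, 0, 0, 100], [-0.38, 0, -0.3, 0, 0, 0, 100], [-0.5, 0, -0.4, 0, 0, 0, 100], [-0.5, 0, -0.4, 0, 0, 0, 100], [-0.5, 0, -0.4, 0, 0, 0, 100]]
  ]
}}

```text
time: 9.62
tcp_pos: [510.3, -14.5, 228.4]
eef_rot: [139.5, 89.6, 49.9]
wrist_force: [0.1, -0.0, -1.3]
opening: 94.4
```

```bash
cat >> rl.py <<'E'
    for n,z in (("label",8.5),("stop",33),("plate",0)):
        for d in env.spot_point(c,n)[:2]:print(n,round(d["confidence"],2),np.round(d["at"]),px2w(W,d["at"],z).round(0))
E
python3 rl.py; ls pics
```

```text
9.625 [510.3 -14.5 228.4] [139.5  89.6  49.9] [ 0.1 -0.  -1.3]
wrist 0.6 [278. 350.] [ 508. -211.   33.]
0.77 [[434.0, -177.0], [586.0, -176.0], [587.0, -198.0], [433.0, -198.0]]
0.66 [[331.0, -255.0], [347.0, -255.0], [346.0, -268.0], [330.0, -268.0]]
label 0.87 [277. 221.] [506. -56.   8.]
plate 0.62 [272. 256.] [ 501. -103.    0.]
top 0.67 [227. 279.] [221. 250.  33.]
top 0.58 [355. 270.] [ 263. -232.   33.]
top 0.57 [348. 206.] [ 507. -204.   33.]
0.78 [[221.0, 362.0], [259.0, 190.0], [207.0, 178.0], [169.0, 349.0]]
0.66 [[430.0, -186.0], [591.0, -185.0], [592.0, -231.0], [431.0, -232.0]]
0.55 [[199.0, -162.0], [356.0, -249.0], [331.0, -296.0], [174.0, -209.0]]
label 0.9 [307. 204.] [513. -50.   8.]
stop 0.84 [356. 204.] [ 513. -233.   33.]
stop 0.35 [406. 168.] [ 659. -429.   33.]
plate 0.74 [319. 208.] [498. -96.   0.]
r_top_6.3.png
r_top_7.6.png
r_top_9.6.png
r_wrist_6.3.png
r_wrist_7.6.png
r_wrist_9.6.png
scene0.png
top0.png
w0.png
w1.png
```

Request:
{"fn": "drive_tool", "kwargs": {
  "rows": [
    [[0, 0.025, -0.56, 0.417, 0, 0, 100], [0, 0.025, -0.56, 0.417, 0, 0, 100], [0, 0.025, -0.56, 0.417, 0, 0, 100], [0, 0.025, -0.56, 0.417, 0, 0, 100], [0, 0.025, -0.56, 0.417, 0, 0, 100], [0, 0.025, -0.56, 0.417, 0, 0, 100], [0, 0.025, -0.56, 0.417, 0, 0, 100], [0, 0.025, -0.56, 0.417, 0, 0, 100], [0, 0.025, -0.56, 0.417, 0, 0, 100]]
  ]
}}

```text
time: 11.35
tcp_pos: [519.5, 208.5, 229.5]
eef_rot: [-135.2, 89.6, 60.0]
wrist_force: [-0.2, 0.0, 0.5]
opening: 94.2
```

```bash
python3 - <<'E'
from h import *
o=env.get_obs();im=env.read_camera("wrist");W=cam("wrist",o)
print(o["time"],o["tcp_pos"].round(1),o["eef_rot"].round(1),o["qpos"].round())
for n,z in (("scanner_grip",80),("scanner_window",49),("cradle",0),("cradle_seat",80)):
    for d in env.spot_point("wrist",n)[:2]:
        print(n,round(d["confidence"],2),np.round(d["at"]),px2w(W,d["at"],z).round(0))
        cv2.circle(im,tuple(int(v) for v in d["at"]),4,(0,0,255),1)
for n,z in (("scanner_grip",80),("cradle",8)):
  for d in env.silhouettes("wrist",n)[:1]:
    q=max(cv2.findContours(d["mask"].astype(np.uint8),0,1)[0],key=cv2.contourArea);b=cv2.boxPoints(cv2.minAreaRect(q));print(n,d["confidence"],[px2w(W,p,z).round(0)[:2].tolist() for p in b]);cv2.polylines(im,[b.astype(int)],1,(0,255,0))
cv2.imwrite("pics/s1.png",im)
# plate label, from the earlier picture
im=cv2.imread("pics/r_wrist_9.6.png")
oo=dict(tcp_pos=np.array([510.3,-14.5,228.4]),eef_rot=np.array([139.5,89.6,49.9]));L=cam("wrist",oo)
cr=im[190:380,170:390];cv2.imwrite("pics/lab.png",cv2.resize(cr,None,fx=3,fy=3))
E
```

```text
11.35 [519.5 208.5 229.5] [-135.2   89.6   60. ] [16.  6. 75.  0. 99. 91.]
scanner_grip 0.97 [ 21. 263.] [388. 440.  80.]
scanner_grip 0.79 [248. 182.] [525. 243.  80.]
scanner_window 0.68 [102. 210.] [451. 383.  49.]
cradle 0.86 [256. 170.] [526. 241.   0.]
scanner_grip 0.82 [[595.0, 281.0], [608.0, 237.0], [417.0, 183.0], [402.0, 233.0]]
cradle 0.71 [[401.0, 44.0], [615.0, 63.0], [616.0, -126.0], [394.0, -175.0]]
```

View pics/s1.png

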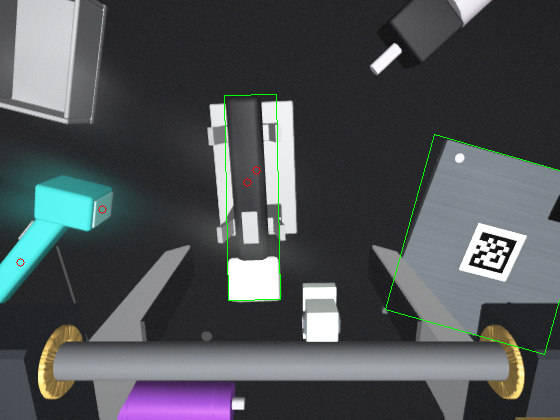

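View pics/lab.png

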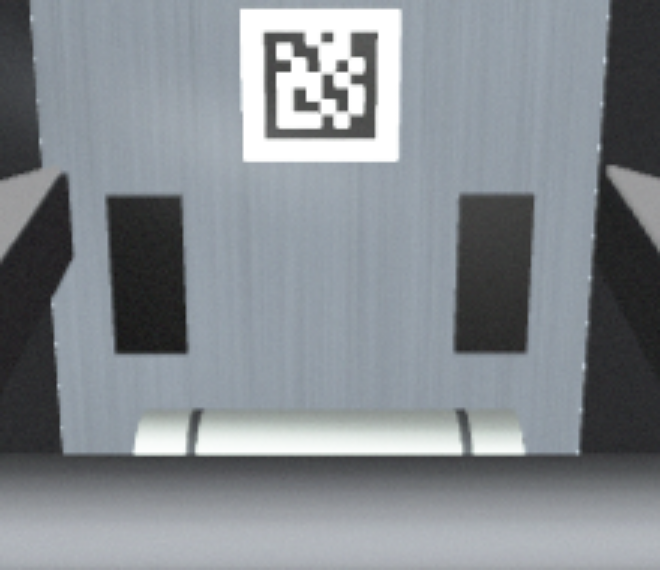

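The scanner (black handle, white head) is confirmed: tail end at (244,98), handle at (248,180), head at (254,280). The turquoise look-alike is off to the left, and the label is clear with the roller against the bar.

```bash
python3 - <<'E'
from h import *
o=env.get_obs();W=cam("wrist",o)
for n,uv,z in (("tail",(244,98),94),("h1",(245.5,120),94),("h2",(250,235),94),("footTL",(210,104),8),("footTR",(293,101),8),("footBR",(297,233),8),("headBL",(229,299),112),("headBR",(280,299),112),("headTL",(229,262),112),("headTR",(278,260),112),("label",(493,251),8.5)):print(n,px2w(W,uv,z).round(1))
oo=dict(tcp_pos=np.array([510.3,-14.5,228.4]),eef_rot=np.array([139.5,89.6,49.9]));print("label",px2w(cam("wrist",oo),(276.7,218.7),8.5))
# shape-based check: dark handle centre line
im=env.read_camera("wrist").astype(int).sum(2)
for r in (110,120,150,160,170,180,190,200):
    s=im[r,200:300];print(r,"".join("#" if v<150 else "." for v in s))
E
```

```text
tail [596.8 262.5  94. ]
h1 [579.8 257.   94. ]
h2 [481.1 228.6  94. ]
footTL [582.6 305.7   8. ]
footTR [608.8 221.    8. ]
footBR [467.7 176.4   8. ]
headBL [422.5 232.2 112. ]
headBR [434.9 187.2 112. ]
headTL [458.  240.4 112. ]
headTR [471.4 199.  112. ]
label [507.6 -53.    8.5]
label [506.29681546 -54.88632247   8.5       ]
110 #########..................##.............................###.................................######
120 ##########..................#..............................###................................######
150 .............................................................##................................#####
160 ...............................................................#...............................#####
170 #######..##.....................................................#...............................####
180 ################................................................#................................###
190 #################................#..............................##...............................###
200 ##################................##............................##...............................###
```

```bash
python3 - <<'E'
from h import *
o=env.get_obs()
print(o["time"],tool_rows((511.7,236.6,120),down(-73)),tool_rows((511.7,236.6,61),down(-73)))
E
```

```text
11.75 (array([ 0.274 , -0.0717,  0.0016]), array([-0.0101, -0.0015,  0.0015])) (array([ 0.4215, -0.071 ,  0.0023]), array([-0.0101, -0.0015,  0.0015]))
```

Request:
{"fn": "drive_tool", "kwargs": {
  "rows": [
    [[0.1, -0.071, 0.002, -0.01, -0.0015, 0.0015, 100], [0.22, -0.071, 0.002, -0.01, -0.0015, 0.0015, 100], [0.32, -0.071, 0.002, -0.01, -0.0015, 0.0015, 100], [0.39, -0.071, 0.002, -0.01, -0.0015, 0.0015, 100], [0.42, -0.071, 0.002, -0.01, -0.0015, 0.0015, 100], [0.42, -0.071, 0.002, -0.01, -0.0015, 0.0015, 100], [0.42, -0.071, 0.002, -0.01, -0.0015, 0.0015, 100]]
  ]
}}

```text
time: 12.62
tcp_pos: [513.0, 237.0, 63.4]
eef_rot: [179.9, 89.8, 16.8]
wrist_force: [-0.3, 0.1, -0.7]
opening: 93.7
```

```bash
python3 - <<'E'
from h import *
o=env.get_obs();im=env.read_camera("wrist");cv2.imwrite("pics/s2.png",im)
print(tool_rows((511.7,236.6,61),down(-73)),o["tcp_pos"])
E
```

```text
(array([ 0.0062, -0.    ,  0.0036]), array([-0.0001, -0.0011,  0.    ])) [513.01986191 237.00661657  63.36381456]
```

View pics/s2.png

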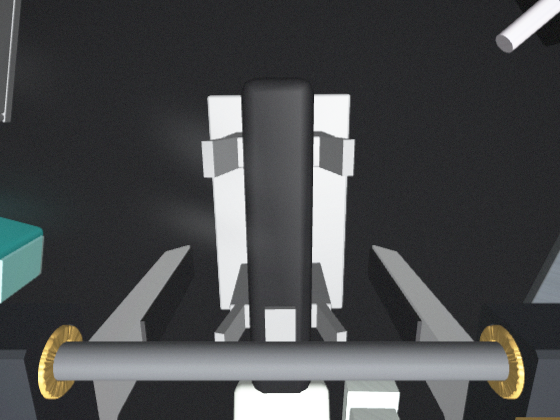

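Handle centred at column 279 between the fingers (midline 281) and parallel to them. Closing the gripper.

Request:
{"fn": "drive_tool", "kwargs": {
  "rows": [
    [[0.004, 0, 0.003, 0, 0, 0, 0], [0.004, 0, 0.003, 0, 0, 0, 0], [0.004, 0, 0.003, 0, 0, 0, 0], [0.004, 0, 0.003, 0, 0, 0, 0], [0.004, 0, 0.003, 0, 0, 0, 0], [0.004, 0, 0.003, 0, 0, 0, 0], [0.004, 0, 0.003, 0, 0, 0, 0], [0.004, 0, 0.003, 0, 0, 0, 0]]
  ],
  "grip_force": 40
}}

```text
time: 13.68
tcp_pos: [511.9, 236.7, 61.8]
eef_rot: [-179.2, 89.8, 17.8]
wrist_force: [0.2, 0.3, 0.6]
opening: 29.9
```

```bash
python3 - <<'E'
from h import *
o=env.get_obs();im=env.read_camera("wrist");cv2.imwrite("pics/s3.png",im);W=cam("wrist",o)
print(o["time"],o["tcp_pos"].round(1),o["opening"],o["wrist_force"].round(1))
old=cam("wrist",dict(tcp_pos=np.array([513.02,237.0,63.36]),eef_rot=np.array([179.9,89.8,16.8])))
print(px2w(old,(277.5,80),94),px2w(old,(280,383),94),"foot",px2w(old,(209,97),8),px2w(old,(350,95),8))
g=im[40:130,260:300].astype(int).sum(2).mean(1);print("tailrow",[(40+i,int(v)) for i,v in enumerate(g) if 20<=i<60 and i%3==0])
E
```

```text
13.675 [511.9 236.7  61.8] 29.900832038043184 [0.2 0.3 0.6]
[596.91010549 264.2615141   94.        ] [463.3287176  222.63748893  94.        ] foot [581.96606071 305.09183462   8.        ] [608.58554324 221.71761586   8.        ]
tailrow [(61, 125), (64, 127), (67, 128), (70, 127), (73, 125), (76, 124), (79, 160), (82, 189), (85, 222), (88, 266), (91, 269), (94, 268), (97, 269)]
```

Request:
{"fn": "drive_tool", "kwargs": {
  "rows": [
    [[-0.03, 0, 0, 0, 0, 0, 0], [-0.08, 0, 0, 0, 0, 0, 0], [-0.16, 0, 0, 0, 0, 0, 0], [-0.25, 0, 0, 0, 0, 0, 0], [-0.32, 0, 0, 0, 0, 0, 0], [-0.32, 0, 0, 0, 0, 0, 0]]
  ]
}}

```text
time: 14.48
tcp_pos: [513.0, 237.1, 193.4]
eef_rot: [-178.6, 89.4, 18.4]
wrist_force: [0.0, 1.1, -2.4]
opening: 29.9
```

```bash
cat > scan.py <<'E'
from h import *
L=np.array([507.5,-54,8.5])
def target(psi,pitch=30,d=100,off=(14.3,0,-18.2)):
    R=Rn.from_euler("ZY",[psi,pitch],degrees=True).as_matrix()
    los=R@np.array([.5,0,-.866]);W=L-los*d
    grip=W-R@np.array([117.5,0,-31]);tcp=grip+R@np.array(off)
    Rt=np.column_stack([-R[:,2],np.cross(R[:,0],-R[:,2]),R[:,0]]);return tcp,Rt
if __name__=="__main__":
    o=env.get_obs();print(o["time"],o["tcp_pos"].round(1),o["wrist_force"].round(1),o["opening"].round(1),o["qpos"].round())
    p,R=target(176);print(p.round(1),tool_rows(p,R,o))
E
python3 scan.py
```

```text
Traceback (most recent call last):
  File "scan.py", line 9, in <module>
    o=env.get_obs();print(o["time"],o["tcp_pos"].round(1),o["wrist_force"].round(1),o["opening"].round(1),o["qpos"].round())
                                                                                    ^^^^^^^^^^^^^^^^^^
AttributeError: 'float' object has no attribute 'round'
```

```bash
sed -i 's/o\["opening"\].round(1)/o["opening"]/' scan.py; python3 scan.py
```

```text
14.475 [513.  237.1 193.4] [ 0.   1.1 -2.4] 29.88752824043158 [19.  7. 78. -0. 95. 92.]
[590.3 -59.8 171.2] (array([0.055 , 0.7662, 0.0326]), array([0.1136, 0.1616, 0.0312]))
```

Request:
{"fn": "drive_tool", "kwargs": {
  "rows": [
    [[0.0, 0.05, 0.002, 0.01, 0.01, 0.002, 0], [0.0, 0.14, 0.006, 0.02, 0.03, 0.006, 0], [0.01, 0.24, 0.01, 0.035, 0.05, 0.01, 0], [0.015, 0.34, 0.014, 0.05, 0.072, 0.014, 0], [0.025, 0.44, 0.018, 0.065, 0.093, 0.018, 0], [0.035, 0.54, 0.023, 0.08, 0.114, 0.022, 0], [0.045, 0.64, 0.027, 0.095, 0.135, 0.026, 0], [0.05, 0.72, 0.031, 0.107, 0.152, 0.029, 0], [0.055, 0.76, 0.033, 0.113, 0.161, 0.031, 0], [0.055, 0.766, 0.033, 0.114, 0.162, 0.031, 0]]
  ]
}}

```text
time: 15.72
tcp_pos: [587.7, -61.4, 167.9]
eef_rot: [-179.9, 60.2, -4.1]
wrist_force: [-0.1, 0.2, -3.0]
opening: 29.9
```

```bash
python3 scan.py; python3 - <<'E'
from h import *
from scan import L
for c in ("scene","top"):
    im=env.read_camera(c);C=cam(c);cv2.imwrite(f"pics/hold_{c}.png",im)
    print(c,"expected",w2px(C,(507.5,-54,108.5)).round(1))
    for n in ("scanner_window","scanner_grip","roller_center"): print(n,[(np.round(d["at"],1).tolist(),round(d["confidence"],2)) for d in env.spot_point(c,n)])
s=cv2.imread("pics/hold_scene.png")[120:320,170:400];t=cv2.imread("pics/hold_top.png")[130:280,220:400]
cv2.imwrite("pics/hold.png",np.vstack([cv2.resize(s,(460,400))[:300],cv2.resize(t,(460,290))]))
E
```

```text
15.725 [587.7 -61.4 167.9] [-0.1  0.2 -3. ] 29.94822288436965 [-15. -11. 103.   6.  58.  78.]
[590.3 -59.8 171.2] (array([-0.0041, -0.0044, -0.0095]), array([-0.0014,  0.0012, -0.0004]))
scene expected [251.  229.1]
scanner_window [([391.4, 116.8], 0.88), ([317.4, 154.8], 0.63), ([247.0, 234.4], 0.58), ([305.4, 322.4], 0.39)]
scanner_grip [([371.1, 128.8], 0.73), ([309.8, 132.4], 0.67), ([272.6, 233.2], 0.64), ([218.0, 280.3], 0.39)]
roller_center [([159.2, 239.7], 0.82), ([246.8, 142.9], 0.66), ([219.3, 279.1], 0.64)]
top expected [310.5 203.6]
scanner_window [([191.9, 218.6], 0.93), ([98.2, 186.5], 0.63)]
scanner_grip [([126.2, 201.9], 0.89), ([168.9, 239.7], 0.72), ([231.6, 198.6], 0.65), ([317.1, 175.8], 0.48)]
roller_center [([227.3, 281.6], 0.95), ([348.0, 205.3], 0.7), ([355.5, 272.5], 0.64)]
```

View pics/hold.png

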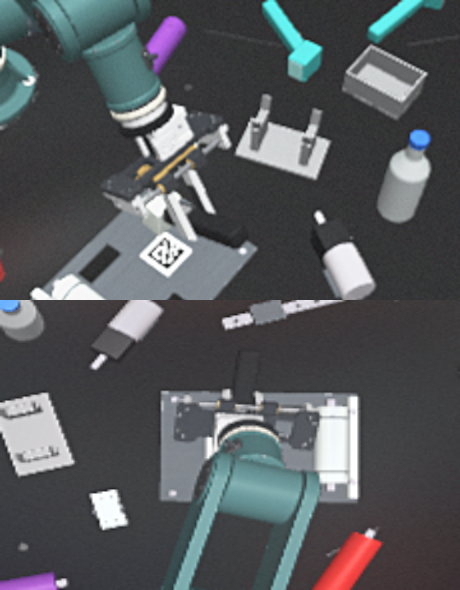

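The scanner is held head-down over the label, the label is uncovered, and the roller is at the bar (top crop, column 335). I'll take out the residual and hold.

Request:
{"fn": "drive_tool", "kwargs": {
  "rows": [
    [[-0.006, -0.004, -0.009, -0.0014, 0.0012, 0, 0], [-0.006, -0.004, -0.009, -0.0014, 0.0012, 0, 0], [-0.006, -0.004, -0.009, -0.0014, 0.0012, 0, 0], [-0.006, -0.004, -0.009, -0.0014, 0.0012, 0, 0], [-0.006, -0.004, -0.009, -0.0014, 0.0012, 0, 0], [-0.006, -0.004, -0.009, -0.0014, 0.0012, 0, 0], [-0.006, -0.004, -0.009, -0.0014, 0.0012, 0, 0], [-0.006, -0.004, -0.009, -0.0014, 0.0012, 0, 0], [-0.006, -0.004, -0.009, -0.0014, 0.0012, 0, 0], [-0.006, -0.004, -0.009, -0.0014, 0.0012, 0, 0]]
  ]
}}

```text
time: 17.38
tcp_pos: [592.3, -57.7, 175.3]
eef_rot: [179.8, 59.7, -3.9]
wrist_force: [0.4, 1.0, -2.4]
opening: 29.9
```

```bash
python3 scan.py; python3 - <<'E'
from h import *
o=env.get_obs();Rt=Rn.from_euler("xyz",o["eef_rot"],degrees=True).as_matrix()
Rs=np.column_stack([Rt[:,2],-Rt[:,1],-Rt[:,0]]);Rs[:,1]=np.cross(Rs[:,2],Rs[:,0])
g=o["tcp_pos"]-Rs@[14.3,0,-18.2]
print("grip",g.round(),"win",(g+Rs@[117.5,0,-31]).round(1),"los",(Rs@[.5,0,-.866]).round(3))
out=[]
for c,(u,v,w,h) in (("scene",(190,180,120,90)),("top",(270,150,90,70))):
    im=env.read_camera(c);C=cam(c);f=6;cr=cv2.resize(im[v:v+h,u:u+w],None,fx=f,fy=f)
    box=lambda x0,x1,y,z0,z1:[(a,b*y,d) for d in (z0,z1) for a,b in ((x0,-1),(x1,-1),(x1,1),(x0,1))]
    for B,col in ((box(-75,85,15,-14,14),(0,255,0)),(box(70,134,24,-40,32),(0,0,255))):
        P=[tuple(((w2px(C,g+Rs@np.array(p,float))-(u,v)+.5)*f).astype(int)) for p in B]
        for i in range(4):
            for a,b in ((i,(i+1)%4),(i+4,(i+1)%4+4),(i,i+4)):cv2.line(cr,tuple(map(int,P[a])),tuple(map(int,P[b])),col,1)
    cv2.imwrite(f"pics/ov_{c}.png",cr)
E
```

```text
17.375 [592.3 -57.7 175.3] [ 0.4  1.  -2.4] 29.877248182578686 [-14. -11. 102.   6.  58.  78.]
[590.3 -59.8 171.2] (array([0.0065, 0.0056, 0.0092]), array([ 0.0013, -0.0016,  0.0003]))
grip [595. -58. 198.] win [509.8 -52.3 112.2] los [ 0.005 -0.002 -1.   ]
```

View pics/ov_scene.png

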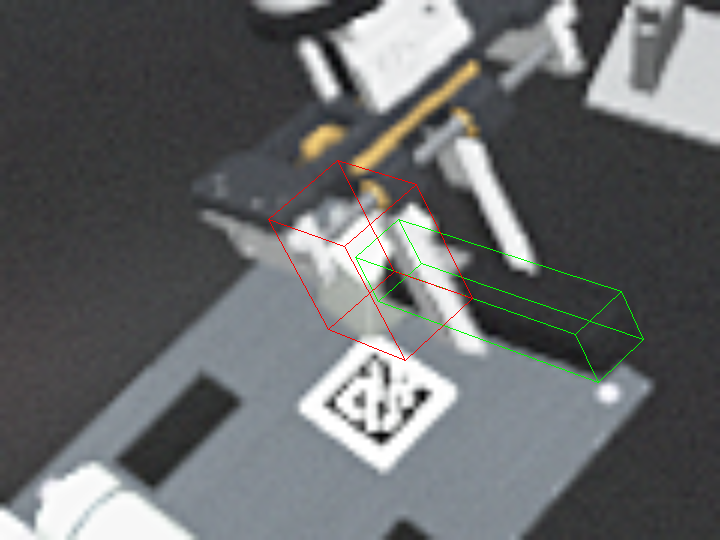

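The overlay matches the image: handle tail at (620,340) and head over the label. The window is about 3 mm off the line and about 10 cm up. One more hold for certainty.

Request:
{"fn": "drive_tool", "kwargs": {
  "rows": [
    [[0, 0, 0, 0, 0, 0, 0], [0, 0, 0, 0, 0, 0, 0], [0, 0, 0, 0, 0, 0, 0], [0, 0, 0, 0, 0, 0, 0], [0, 0, 0, 0, 0, 0, 0], [0, 0, 0, 0, 0, 0, 0], [0, 0, 0, 0, 0, 0, 0], [0, 0, 0, 0, 0, 0, 0], [0, 0, 0, 0, 0, 0, 0], [0, 0, 0, 0, 0, 0, 0]]
  ]
}}

```text
time: 18.73
tcp_pos: [592.3, -57.7, 175.3]
eef_rot: [179.8, 59.7, -3.9]
wrist_force: [-0.2, 0.7, -2.5]
opening: 29.6
```

```bash
python3 - <<'E'
from h import *
for i in range(8):
    env.read_camera("top");o=env.get_obs();print(o["time"],o["tcp_pos"].round(1),np.abs(o["dq"]).max().round(2))
# back above the cradle
print(tool_rows((512.4,236.9,170),down(-73),o))
E
```

```text
18.775 [592.3 -57.7 175.3] 0.23
18.825 [592.3 -57.7 175.3] 0.06
18.875 [592.3 -57.7 175.3] 0.1
18.925 [592.3 -57.7 175.3] 0.11
18.975 [592.3 -57.7 175.3] 0.12
19.025 [592.3 -57.7 175.3] 0.15
19.075 [592.3 -57.7 175.3] 0.18
19.125 [592.3 -57.7 175.3] 0.1
(array([-0.1144, -0.7217,  0.2202]), array([-0.1126, -0.1663, -0.0309]))
```

Request:
{"fn": "drive_tool", "kwargs": {
  "rows": [
    [[-0.02, -0.05, 0.01, -0.005, -0.008, -0.001, 0], [-0.05, -0.14, 0.04, -0.02, -0.03, -0.006, 0], [-0.08, -0.24, 0.07, -0.035, -0.053, -0.01, 0], [-0.09, -0.34, 0.1, -0.052, -0.076, -0.014, 0], [-0.1, -0.44, 0.13, -0.067, -0.1, -0.018, 0], [-0.105, -0.54, 0.16, -0.083, -0.123, -0.023, 0], [-0.11, -0.63, 0.19, -0.098, -0.146, -0.027, 0], [-0.114, -0.69, 0.21, -0.108, -0.16, -0.03, 0], [-0.114, -0.722, 0.22, -0.1126, -0.1663, -0.031, 0], [-0.114, -0.722, 0.22, -0.1126, -0.1663, -0.031, 0]]
  ]
}}

```text
time: 20.38
tcp_pos: [512.7, 237.3, 169.5]
eef_rot: [109.7, 90.0, -53.3]
wrist_force: [0.4, -0.9, -1.3]
opening: 29.7
```

```bash
python3 - <<'E'
from h import *
o=env.get_obs();print(o["tcp_pos"],o["wrist_force"].round(1),o["opening"],tool_rows((512,236.7,100),down(-73),o))
im=env.read_camera("wrist");cv2.imwrite("pics/ret.png",im)
E
```

```text
[512.70069102 237.33841897 169.47040793] [ 0.4 -0.9 -1.3] 29.714576935648054 (array([0.1737, 0.001 , 0.0022]), array([ 0.0003, -0.    , -0.    ]))
```

Request:
{"fn": "drive_tool", "kwargs": {
  "rows": [
    [[0.05, 0.001, 0.002, 0, 0, 0, 0], [0.1, 0.001, 0.002, 0, 0, 0, 0], [0.15, 0.001, 0.002, 0, 0, 0, 0], [0.174, 0.001, 0.002, 0, 0, 0, 0], [0.174, 0.001, 0.002, 0, 0, 0, 0]]
  ]
}}

```text
time: 21.05
tcp_pos: [511.9, 235.2, 99.8]
eef_rot: [64.9, 90.0, -98.1]
wrist_force: [0.5, -0.5, -2.0]
opening: 30.0
```

```bash
python3 - <<'E'
from h import *
o=env.get_obs();print(o["time"],o["tcp_pos"],o["wrist_force"].round(1),tool_rows((511.9,236.7,62.5),down(-73),o))
a=cv2.imread("pics/s3.png");b=env.read_camera("wrist");cv2.imwrite("pics/ret2.png",b)
f=lambda im:im.astype(int).sum(2)
for n,im in (("s3",a),("ret",b)):
    print(n,[(r,int(f(im)[r,265:295].mean())) for r in range(64,100,3)], f(im)[200,225:335:5].tolist())
cv2.imwrite("pics/cmp.png",np.hstack([a[40:400,190:370],b[40:400,190:370]]))
E
```

```text
21.05 [511.88181593 235.15995744  99.8265891 ] [ 0.5 -0.5 -2. ] (array([ 0.0933, -0.0037, -0.0012]), array([-0.0004,  0.0001, -0.0002]))
s3 [(64, 127), (67, 128), (70, 127), (73, 124), (76, 123), (79, 160), (82, 188), (85, 221), (88, 266), (91, 269), (94, 268), (97, 269)] [717, 715, 718, 721, 721, 153, 211, 222, 214, 221, 232, 235, 248, 251, 267, 270, 215, 163, 705, 727, 729, 729]
ret [(64, 131), (67, 130), (70, 131), (73, 121), (76, 126), (79, 161), (82, 191), (85, 224), (88, 266), (91, 273), (94, 271), (97, 270)] [720, 719, 722, 720, 723, 151, 216, 223, 222, 224, 229, 245, 248, 256, 265, 263, 219, 160, 705, 729, 730, 729]
```

View pics/cmp.png

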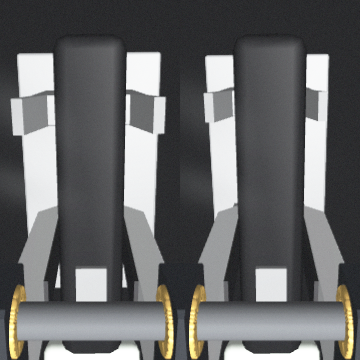

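No slip in the hand, and the handle is centred over the supports, so I'm lowering it.

Request:
{"fn": "drive_tool", "kwargs": {
  "rows": [
    [[0.03, -0.003, -0.001, 0, 0, 0, 0], [0.06, -0.003, -0.001, 0, 0, 0, 0], [0.08, -0.003, -0.001, 0, 0, 0, 0], [0.09, -0.003, -0.001, 0, 0, 0, 0], [0.093, -0.003, -0.001, 0, 0, 0, 0], [0.093, -0.003, -0.001, 0, 0, 0, 0]]
  ]
}}

```text
time: 21.85
tcp_pos: [512.7, 236.9, 63.7]
eef_rot: [161.0, 89.9, -2.0]
wrist_force: [0.9, 0.5, -1.8]
opening: 29.8
```

Request:
{"fn": "drive_tool", "kwargs": {
  "rows": [
    [[0.003, 0, 0.001, 0, 0, 0, 0], [0.006, 0, 0.001, 0, 0, 0, 0], [0.006, 0, 0.001, 0, 0, 0, 0]]
  ]
}}

```text
time: 22.22
tcp_pos: [512.6, 236.9, 61.9]
eef_rot: [168.0, 89.8, 4.9]
wrist_force: [-0.7, 1.0, -0.1]
opening: 29.7
```

Its weight is now on the cradle. Releasing.

Request:
{"fn": "drive_tool", "kwargs": {
  "rows": [
    [[0, 0, 0, 0, 0, 0, 50], [0, 0, 0, 0, 0, 0, 100], [0, 0, 0, 0, 0, 0, 100], [0, 0, 0, 0, 0, 0, 100], [0, 0, 0, 0, 0, 0, 100], [0, 0, 0, 0, 0, 0, 100]]
  ]
}}

```text
time: 22.98
tcp_pos: [512.6, 236.9, 61.8]
eef_rot: [167.9, 89.8, 4.9]
wrist_force: [0.9, -0.5, -1.0]
opening: 86.3
```

Request:
{"fn": "drive_tool", "kwargs": {
  "rows": [
    [[-0.04, 0, 0, 0, 0, 0, 100], [-0.12, 0, 0, 0, 0, 0, 100], [-0.24, 0, 0, 0, 0, 0, 100], [-0.36, 0, 0, 0, 0, 0, 100], [-0.42, 0, 0, 0, 0, 0, 100], [-0.42, 0, 0, 0, 0, 0, 100], [-0.42, 0, 0, 0, 0, 0, 100]]
  ]
}}

```text
time: 23.85
tcp_pos: [511.7, 236.6, 228.9]
eef_rot: [147.4, 89.9, -15.6]
wrist_force: [-0.1, -0.2, 0.1]
opening: 94.2
```

```bash
python3 - <<'E'
from h import *
o=env.get_obs();im=env.read_camera("wrist");W=cam("wrist",o);print(o["time"],o["tcp_pos"].round(1),o["opening"],o["wrist_force"].round(1))
for d in env.spot_point("wrist","scanner_grip")[:2]:print(d["confidence"],px2w(W,d["at"],80).round())
t=env.read_camera("top");C=cam("top")
print("roller",[px2w(C,d["at"],33).round() for d in env.spot_point("top","roller_center")[:3]])
t0=cv2.imread("pics/top0.png")
for n in ("motor","bearing_block","guide_rail","bottle","cup","screwdriver","screw_bin"):print(n,[np.round(d["bbox"]) for d in env.find_in("top",n)[:1]])
cv2.imwrite("pics/end.png",np.vstack([im[40:340],t[100:300]]))
E
```

```text
23.85 [511.7 236.6 228.9] 94.15952711119407 [-0.1 -0.2  0.1]
0.79 [389. 444.  80.]
0.75 [527. 242.  80.]
roller [array([420., 200.,  33.]), array([ 260., -229.,   33.]), array([ 505., -195.,   33.])]
motor [array([256., 130., 282., 164.])]
bearing_block []
guide_rail [array([307., 124., 356., 143.])]
bottle [array([219., 128., 237., 152.])]
cup [array([398., 152., 425., 179.])]
screwdriver [array([430., 232., 448., 256.])]
screw_bin [array([161., 160., 185., 196.])]
```

View pics/end.png

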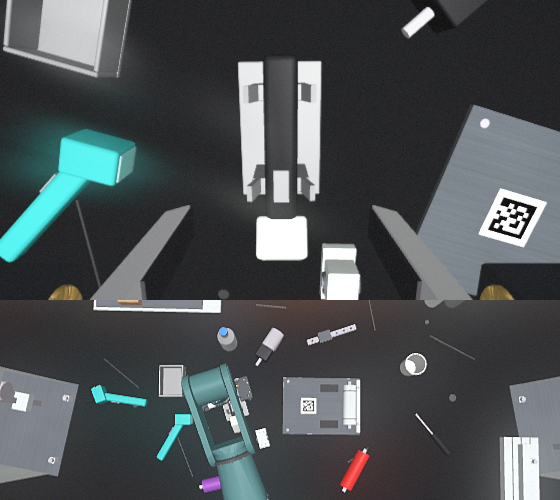

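```bash
python3 - <<'E'
from h import *
env.read_camera("top");C=cam("top")
for d in env.silhouettes("top","roller_center"):
    b=d["bbox"]
    if 330<b[0]<350 and b[1]<220:print(d["confidence"],b,px2w(C,((b[0]+b[2])/2,(b[1]+b[3])/2),33).round(1))
print(env.hand_in())
E
```

```text
0.91 [338.1, 178.7, 359.4, 227.5] [ 518.  -207.4   33. ]
the job is handed in; nothing more can be done
None
```

The job is handed in, at about 24 s of the 72 s allowed. No verdict came back, so the results below are from my own checks.

- **Roller:** I rolled it along the plate with the open fingers until it pressed on the stop bar at about 8 N, then backed off. The last silhouette put its axis at world y ≈ -207 mm; home is about -208.5 mm.
- **Scan:** I held the scanner head-down over the label for over 2 s. By my geometry the window was about 3 mm off the label's centre, about 104 mm away and within 1° of square. The handle outline in the scene camera agreed with this.
- **Scanner back in its cradle:** it did not slip in the grip. The last wrist view shows it seated and aligned, with the handle centre at about (527, 242) mm and the seat at about (525, 241.5) mm. The gripper is open and clear above it.

**Checks that disagreed or failed:**
- One late point reading gave the roller at y ≈ -195 mm. The picture and the silhouettes contradict it.
- The bearing block was not detected by the network at the end, though the last picture shows it in place. The bin, bottle and motor kept their starting boxes to within a few pixels. The cup, rail and screwdriver were only compared by eye and look unmoved.

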